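Brush out the beaker, then hold the tweezers over it at the marked gap

TASK

Get the open beaker ready to receive a pellet: take the brush, run it down inside the beaker to the bottom, up past half height and down to the bottom again, then stand it back in its blue holder. Then pick up the sprung tweezers, squeeze their blue-padded legs until the red pointer lies on the green mark, and finish while still holding them steady at that gap, blades level, both tips over the beaker's mouth a few centimetres above the rim, touching nothing else. Leave the beaker standing where it is and the other things alone.

Things in the scene. Friction and masses are not known exactly. Their poses are not given: they have to be found in the camera images.
- beaker: Open clear glass beaker with a blue rim, loose, 84 mm outside diameter, 100 mm high, wall 4 mm (inside diameter 76 mm), floor 5 mm thick. Origin: centre of its underside; z up.
- beaker_mouth (a point): Centre of the beaker's mouth, level with the rim, 100 mm above the beaker's underside.
- brush: Upright bottle brush, 200 mm long, standing loose in its holder, bristles down: rigid white and grey bristle head 27 mm in diameter from 0 to 70 mm, steel stem 8 mm in diameter from 70 to 130 mm, red handle 18 mm in diameter from 130 to 200 mm (grip it there, 165 mm above the origin). About 60 g. Origin: centre of its flat lower end; z along the brush towards the handle.
- brush_tip (a point): Centre of the flat lower end of the brush head (the brush's origin).
- holder: Fixed blue round cup, the brush's holder, on a dark disc 80 mm in diameter: 52 mm outside, 44 mm inside diameter, rim 90 mm high, its inner floor 6 mm above the bench. Origin: centre of the underside. It may stand on the robot's left or right.
- rest: Fixed wooden base plate 170 x 85 x 6 mm with two dark cross ridges, tops 28 mm above the bench, on which the tweezers lie; ridges 20 mm long (x) centred 60 mm behind and 65 mm ahead of the origin (60 and 75 mm wide), free space between. Origin: centre of the underside; x along the tweezers. It may stand on the robot's left or right.
- tweezers: Big sprung steel tweezers lying flat and loose on the rest, 190 mm long, blades 14 mm high, 90 g, balancing about 90 mm ahead of the origin. Body: right leg with bow. Origin: hinge axis at the bow end, on the underside; z up; x to the tips. The right leg lies 0.1143 rad to the right of x, the left leg 0.1143 rad minus joint squeeze to the left.
- pad_right (a point): Middle of the outer face of the right leg's blue finger pad, 95 mm from the hinge axis, 7 mm above the underside. Pads are 34 mm long, 20 mm high; with the left one their outer faces are 42 mm apart when sprung open and parallel at about 28 mm. The spring pushes back with about 3 N at first touch, 8 N at the mark, 10 N shut.
- pad_left (a point): The same on the left leg. Squeeze both pads together from the sides: each rad of joint squeeze brings them 95 mm closer.
- squeeze (a joint): How far the tweezers are squeezed, rad: 0 sprung open (tips 40 mm apart), 0.22 shut. Tip gap = 40 mm minus 175 mm per rad.
- mark (a joint): Where the green mark (6 mm wide) is set, on the white gauge strip that crosses above the legs 150 mm from the hinge axis, on the same scale as joint squeeze: the red pointer is on the middle of the mark when joint squeeze equals this value. It stays where it is set.
- pointer (a point): The red pointer of the left leg, 150 mm from the hinge axis, 18 mm above the tweezers' underside.
- green_mark (a point): Middle of the green mark on the white gauge strip, 150 mm from the hinge axis, 18 mm above the tweezers' underside.
- tip_left (a point): Tip of the left leg (inner face, 7 mm above the underside, 175 mm from the hinge axis).
- tip_right (a point): Tip of the right leg (inner face, 7 mm above the underside, 175 mm from the hinge axis).
- tip_box: Bystander: pink pipette tip box, 85 x 120 x 62 mm. Origin: centre of the underside.
- jar: Bystander: white reagent jar, 80 mm in diameter, 110 mm high. Origin: centre of the underside.
- amber_bottle: Bystander: amber glass bottle, 60 mm in diameter, 140 mm high. Origin: centre of the underside.
- foil_beaker: Bystander: small glass beaker closed with foil, 74 mm in diameter, 87 mm high (not the one to brush). Origin: centre of the underside.
- dish: Bystander: closed culture dish, 90 mm in diameter, 15 mm high. Origin: centre of the underside.
There are look-alikes about, which are no part of the job. What is shaped like the beaker but purple, turquoise or yellow is not meant.

How it is judged (in metres and radians):
On the way, in this order (a step that is already met when the one before it is completed fails the run):
1. the brush's lower end is at the bottom of the beaker (within about 15 mm of its floor) (horizontal distance between brush_tip and beaker below 0.034 m and z of brush_tip in the frame of beaker between 0 and 0.022 m and angle between beaker's own z axis and vertical below 0.15 rad), for 0.1 s.
2. the brush's lower end is raised past half height over the floor, in or just over the beaker (horizontal distance between brush_tip and beaker below 0.034 m and z of brush_tip in the frame of beaker between 0.055 and 0.13 m and angle between beaker's own z axis and vertical below 0.15 rad), for 0.1 s.
3. the brush's lower end is at the bottom of the beaker again (all of step 1), for 0.1 s.
4. the brush stands in its holder, let go (horizontal distance between brush_tip and holder below 0.016 m and z of brush_tip in the frame of holder below 0.02 m and angle between brush's own z axis and vertical below 0.3 rad and contact force between the fingers and brush below 0.1 N), for 0.3 s.
At the end, for the whole second after the job is handed in: Fingers hold the tweezers still and level (17 deg), pointer within 3 mm of the middle of the green mark, both tips over the beaker's mouth 10 to 100 mm above the rim, touching nothing else; beaker upright within 35 mm of its place; brush standing in its holder, let go (all of step 4 and distance between pointer and green_mark below 0.003 m and velocity of joint squeeze between -0.03 and 0.03 rad/s and linear speed of each of tweezers, beaker below 0.02 m/s and contact force between the fingers and tweezers above 1 N and angle between tweezers's own z axis and vertical below 0.3 rad and horizontal distance between each of tip_left, tip_right and beaker_mouth below 0.038 m and z of tip_left in the frame of beaker_mouth between 0.01 and 0.1 m and z of tip_right in the frame of beaker_mouth between 0.01 and 0.1 m and contact force between tweezers and beaker below 0.1 N and contact force between tweezers and rest below 0.1 N and contact force between tweezers and holder below 0.1 N and contact force between tweezers and brush below 0.1 N and contact force between tweezers and tip_box below 0.1 N and contact force between tweezers and jar below 0.1 N and contact force between tweezers and amber_bottle below 0.1 N and contact force between tweezers and foil_beaker below 0.1 N and contact force between tweezers and dish below 0.1 N and angle between beaker's own z axis and vertical below 0.1 rad and distance of beaker from where it was at the start of the episode below 0.035 m); the arm keeps its last pose, push and grip.
It fails at once if the beaker is tipped over (angle between beaker's own z axis and vertical above 0.5 rad).
It fails at once if a bystander is shoved more than 40 mm or knocked over (distance of any of tip_box, jar, amber_bottle, foil_beaker, dish from where it was at the start of the episode above 0.04 m or angle between any of tip_box, jar, amber_bottle, foil_beaker, dish's own z axis and vertical above 0.5 rad).
It also fails if it takes over 64 s, if anything falls off the work surface, if the arm or the gripper's body presses on something with over 40 N, if the wrist force passes 120 N, or if a joint passes its speed limit or range.

ROBOT

A 6-joint arm with a two-finger parallel gripper is mounted at the origin on the work surface. World frame = base frame: x ahead of the robot, y to its left, z up, the work surface at z = 0. Lengths are in m, angles in degrees, forces in N, time in s.
With the tool pointing down it reaches from about 0.325 to 0.85 m from the base axis. Payload 15.5 kg.
Tool frame: the origin (TCP) lies midway between the tips of the shut fingers; the grasp point (between the pads) lies 19 mm behind it; y points along the fingers, x is the direction in which the jaws open and shut, and the axes are right-handed (so a half turn about y gives the same grasp; the last joint's range is limited). The gripper opens to 91 mm and grips with 3 to 60 N. Pads are 32 mm wide; open, the fingers measure 118 mm over their backs; the gripper's body (76 mm by 178 mm) begins 60 mm behind the grasp point.
Start: joints at [-80.415, 28.281, 77.091, -0, 74.628, -5.472], TCP at [0.162, -0.604, 0.214] pointing down, gripper open.
Joint ranges: [-166.48, 166.48], [-47.26, 123.95], [12.59, 153.08], [-70.14, 250.14], [6.76, 159.57], [-176.63, 176.63]. Speed limits (degrees/s): [108.29, 108.29, 147.25, 172.46, 172.46, 172.46].

INTERFACE

Orientations are given as a 3x3 rotation matrix whose columns are the frame's x, y, z axes.
In Python, from bench import ctrl gives the robot as it stands. The module is installed in compiled form; this text tells all that it offers. Calls block until the motion is done:
- ctrl.goto(position, orientation): joint-space move of the TCP to a pose.
- ctrl.move_l(position, vel=0.15, ori=None, contact_N=None): straight line of the TCP; ori=None keeps the orientation; vel is the mean speed in m/s. With contact_N (N) it stops when the force on the tool has changed by that much, and returns True; else False.
- ctrl.movej(angles): joint-space move.
- ctrl.command_gripper(opening): opening from 0.0 (shut) to 1.0 (fully open); the grip force is fixed at half the most; returns when the fingers have stopped.
- ctrl.sleep(seconds).
- ctrl.ik(position, orientation): joint angles nearest the present ones, or None.
- ctrl.read_camera(name): name is "side" or "top"; returns the picture (384x512x3 uint8, blue, green, red); there is no depth.
- ctrl.camera_params(name): a dict with "fx", "fy", "cx", "cy" (pixels), "pose" (4x4, takes a point from camera to world coordinates). Camera axes: x right, y up, looking along -z (the intrinsics and any distortion apply to the point x, -y, -z); pixel columns grow to the right and rows downward; lengths in m; the calibration is good to about 2 mm. A picture is of the moment at which its call begins. camera_params takes no time and is no camera call.
A pose or a line that the arm cannot do raises ctrl.MotionError and nothing moves.
- ctrl.sign_off(): hands the job in, once; it reports no verdict.
Readings, each from a call of its own:
- ctrl.current_t(): time.
- ctrl.current_q(): joint angles.
- ctrl.current_dq(): joint speeds.
- ctrl.current_effort(): joint torques, N m.
- ctrl.current_tool_pos(): TCP position.
- ctrl.current_eef_rot(): TCP orientation.
- ctrl.current_contact_force(): force on the tool from outside, world axes, zero at the start.
- ctrl.current_wrist_torque(): the same for the moment, N m.
- ctrl.current_grip_width(): opening from 0.0 (shut) to 1.0 (fully open).
Only numpy, scipy, OpenCV 4.12 (cv2) and the standard library are available. Lean on these libraries where they do the work, as an engineer would, in place of code of your own. Each camera call takes 0.05 s, during which the arm holds its last target.

## Working session

There is one attempt and no reset: what is moved stays moved. The work goes in short steps, each a Python script; the robot and the scene stay as the last script left them, time stands still between calls to the robot, and variables do not carry over. Pictures are saved under pics/ and viewed, and the job is handed in when it is done.

```bash
ls; mkdir -p pics; python3 - <<'E'
from bench import ctrl
import cv2,numpy as np
for n in("side","top"):
    im=ctrl.read_camera(n);cv2.imwrite(f"pics/{n}0.png",im);np.save(f"pics/{n}0.npy",im)
    p=ctrl.camera_params(n);print(n,{k:(np.round(v,4).tolist() if k=="pose" else v) for k,v in p.items()})
print(ctrl.current_t(),ctrl.current_tool_pos(),np.round(ctrl.current_eef_rot(),3).tolist())
E
```

```text
pics
side {'fx': 439.2330814344206, 'fy': 439.2330814344206, 'cx': 258.29675492123476, 'cy': 197.57117408059236, 'pose': [[-0.7906, 0.444, -0.4216, 0.1956], [-0.6122, -0.583, 0.5341, 0.5104], [-0.0087, 0.6805, 0.7327, 0.8032], [0.0, 0.0, 0.0, 1.0]]}
top {'fx': 375.3033545469939, 'fy': 375.3033545469939, 'cx': 258.12032279598657, 'cy': 187.09739695230203, 'pose': [[-0.0329, 0.9765, -0.213, 0.3845], [-0.9995, -0.0319, 0.0082, 0.0088], [0.0012, 0.2131, 0.977, 1.0539], [0.0, 0.0, 0.0, 1.0]]}
0.1 [ 0.16233012 -0.60321063  0.21339591] [[0.26, -0.0, 0.966], [-0.966, 0.001, 0.26], [-0.001, -1.0, 0.0]]
```

View pics/side0.png

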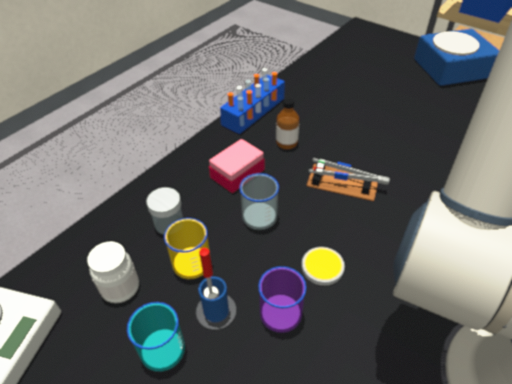

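View pics/top0.png

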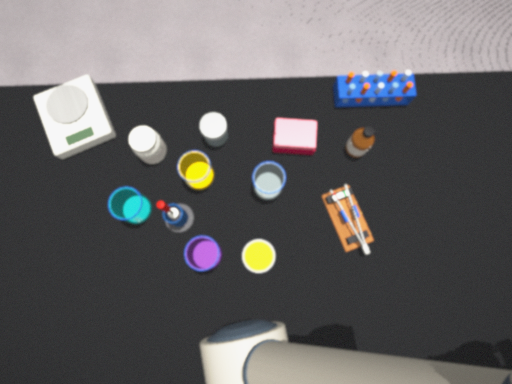

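```bash
cat > h.py <<'E'
import cv2,numpy as np
from bench import ctrl
def project(n,P):
    p=ctrl.camera_params(n);T=np.linalg.inv(np.array(p["pose"]));c=T[:3,:3]@np.asarray(P,float)+T[:3,3]
    return np.array([p["fx"]*c[0]/-c[2]+p["cx"],p["fy"]*-c[1]/-c[2]+p["cy"]])
def ray(n,uv):
    p=ctrl.camera_params(n);M=np.array(p["pose"])
    d=np.array([(uv[0]-p["cx"])/p["fx"],-(uv[1]-p["cy"])/p["fy"],-1.]);d=M[:3,:3]@d
    return M[:3,3],d/np.linalg.norm(d)
def onz(n,uv,z):
    o,d=ray(n,uv);return o+d*(z-o[2])/d[2]
def tri(uvs,uvt):
    A=np.zeros((3,3));b=np.zeros(3);R=[ray("side",uvs),ray("top",uvt)]
    for o,d in R:
        Q=np.eye(3)-np.outer(d,d);A+=Q;b+=Q@o
    X=np.linalg.solve(A,b);return X,[round(float(np.linalg.norm((np.eye(3)-np.outer(d,d))@(X-o))),4) for o,d in R]
def blobs(im,lo,hi,roi,amin=4):
    h=cv2.cvtColor(im,cv2.COLOR_BGR2HSV);m=cv2.inRange(h,np.array(lo),np.array(hi))
    x0,y0,x1,y1=roi;k=np.zeros_like(m);k[y0:y1,x0:x1]=m[y0:y1,x0:x1]
    n,l,s,c=cv2.connectedComponentsWithStats(k)
    return [(np.round(c[i],2).tolist(),int(s[i,4]),s[i,:4].tolist()) for i in range(1,n) if s[i,4]>=amin],k
E
python3 - <<'E'
from h import *
t=np.load("pics/top0.npy");s=np.load("pics/side0.npy")
def crop(im,r,f): return cv2.resize(im[r[1]:r[3],r[0]:r[2]],None,fx=f,fy=f,interpolation=cv2.INTER_CUBIC)
a=crop(t,(310,170,390,270),6);b=crop(s,(295,145,400,210),6)
cv2.imwrite("pics/twt.png",a);cv2.imwrite("pics/tws.png",b)
a=crop(t,(145,145,295,275),4);cv2.imwrite("pics/bt.png",a)
a=crop(s,(150,160,310,340),3);cv2.imwrite("pics/bs.png",a)
E
```

```text
(no output)
```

View pics/twt.png

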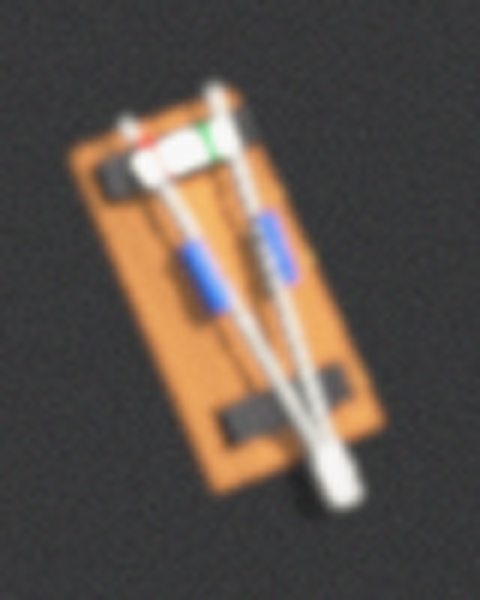

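View pics/tws.png

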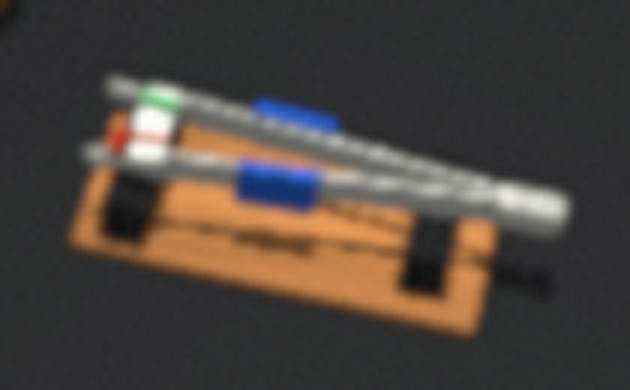

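View pics/bt.png

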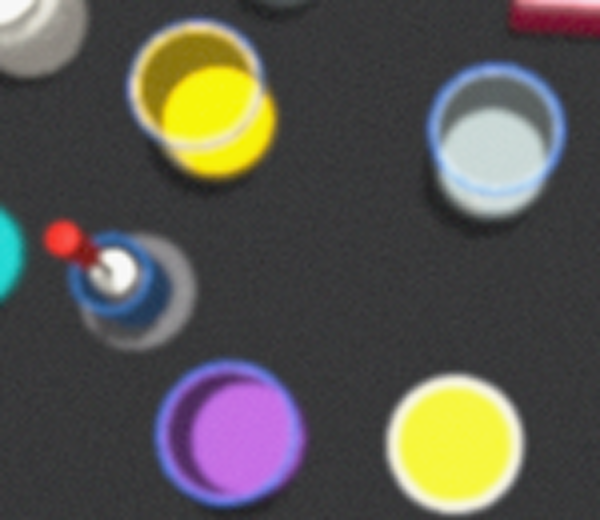

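View pics/bs.png

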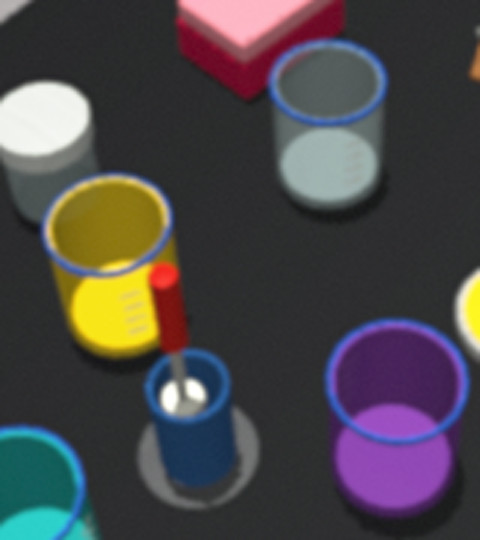

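```bash
python3 - <<'E'
from h import *
t=np.load("pics/top0.npy");s=np.load("pics/side0.npy")
IM={"top":t,"side":s}
def pr(*a):print(*[np.round(x,4).tolist() if isinstance(x,np.ndarray) else x for x in a])
def ringc(n,roi,lo,hi,z):
    bl,m=blobs(IM[n],lo,hi,roi);big=max(bl,key=lambda b:b[1])
    c=max(cv2.findContours(m,cv2.RETR_EXTERNAL,cv2.CHAIN_APPROX_NONE)[0],key=len).reshape(-1,2)
    P=np.array([onz(n,q,z) for q in cv2.convexHull(c).reshape(-1,2).astype(float)])[:,:2]
    A=np.c_[2*P,np.ones(len(P))];x=np.linalg.lstsq(A,(P**2).sum(1),rcond=None)[0]
    r=np.sqrt(x[2]+x[0]**2+x[1]**2);pr(n,roi,x[:2],"r",r,"res",np.std(np.hypot(*(P-x[:2]).T)-r),len(P),big)
B=([100,90,90],[125,255,255])
ringc("top",(248,155,292,205),*B,.1);ringc("side",(236,168,284,206),*B,.1)
ringc("top",(160,195,187,228),[95,100,40],[125,255,255],.09)
ringc("side",(195,275,230,325),[95,100,40],[125,255,255],.09)
for n,r in(("top",(150,190,180,222)),("side",(190,240,225,280))):
  for lo,hi in(([0,120,60],[8,255,255]),([172,120,60],[180,255,255])):pr(n,"red",blobs(IM[n],lo,hi,r)[0])
  pr(n,"bright red",blobs(IM[n],[0,150,215],[8,255,255],r)[0])
for n,r in(("top",(310,170,390,270)),("side",(295,145,400,210))):
  pr(n,"blue",blobs(IM[n],[105,120,80],[130,255,255],r)[0])
  pr(n,"red",blobs(IM[n],[0,80,120],[6,255,255],r,2)[0],blobs(IM[n],[172,60,120],[180,255,255],r,2)[0])
  pr(n,"green",blobs(IM[n],[50,60,100],[85,255,255],r,2)[0])
pr("cap tri",*tri((204.7,252),(160.3,204.7)))
# disc of holder
E
```

```text
top (248, 155, 292, 205) [0.6197, -0.0276] r 0.046357462059510315 res 0.0006208012498609295 20 ([268.98, 171.0], 213, [251, 160, 36, 29])
side (236, 168, 284, 206) [0.6189, -0.0292] r 0.04496236783070894 res 0.0007963035498340203 23 ([260.34, 188.43], 256, [239, 173, 41, 29])
top (160, 195, 187, 228) [0.5297, 0.2196] r 0.03042038027887278 res 0.0028742178912789396 15 ([175.47, 216.26], 234, [162, 203, 25, 23])
side (195, 275, 230, 325) [0.5184, 0.2378] r 0.04239559684836779 res 0.005499646599424277 20 ([214.44, 299.92], 872, [198, 276, 30, 46])
top red [([161.44, 204.8], 96, [156, 200, 13, 11])]
top red [([166.8, 205.8], 5, [166, 205, 3, 3]), ([164.6, 209.6], 5, [163, 209, 4, 3])]
top bright red [([160.2, 204.08], 40, [157, 201, 7, 7])]
side red [([206.22, 261.89], 260, [200, 248, 13, 30])]
side red [([210.5, 275.0], 4, [209, 274, 4, 3])]
side bright red [([203.67, 251.39], 54, [200, 248, 9, 8])]
top blue [([343.5, 215.88], 24, [341, 211, 6, 10])]
top red [([333.5, 193.5], 6, [332, 193, 4, 2])] []
top green [([343.67, 191.33], 3, [343, 191, 2, 2])]
side blue [([343.93, 163.43], 44, [337, 161, 15, 6]), ([340.89, 175.45], 64, [335, 173, 13, 6])]
side red [([314.9, 167.9], 10, [314, 166, 3, 5]), ([339.5, 171.0], 2, [339, 171, 2, 1])] [([337.5, 171.0], 2, [337, 171, 2, 1]), ([345.0, 172.0], 3, [344, 172, 3, 1])]
side green [([321.0, 161.5], 10, [318, 161, 7, 2])]
cap tri [0.5353, 0.2268, 0.2052] [0.0003, 0.0003]
```

```bash
python3 - <<'E'
from h import *
def pr(*a):print(*[np.round(x,4).tolist() if isinstance(x,np.ndarray) else x for x in a])
t=np.load("pics/top0.npy");s=np.load("pics/side0.npy")
# disc edges top
pr("disc L/R/B", [onz("top",u,.003) for u in((194.2,218),(179.5,232.8))])
pr("rim c top",onz("top",(172.8,213.8),.09),"rim c side",onz("side",(150+188/3,160+384/3),.09))
pr("brush bristle top centre top",onz("top",(145+113/4,145+270/4),.076),onz("side",(150+183/3,160+397/3),.076))
pr("side disc c",onz("side",(150+199/3,160+455/3),.003))
# circle project check
for n,im,r,f in(("top",t,(145,180,215,250),8),("side",s,(180,235,250,340),6)):
  im=cv2.resize(im[r[1]:r[3],r[0]:r[2]],None,fx=f,fy=f,interpolation=cv2.INTER_CUBIC)
  for c in([.5305,.2235],):
   for R,z in((.026,.09),(.04,.003)):
    q=np.array([(project(n,[c[0]+R*np.cos(a),c[1]+R*np.sin(a),z])-[r[0]-.5,r[1]-.5])*f for a in np.linspace(0,6.28,60)])
    cv2.polylines(im,[q.astype(int)],True,(0,255,0),1)
  cv2.imwrite(f"pics/hold_{n}.png",im)
# tweezers
def full(n,px,off,f): return (off[0]+px[0]/f,off[1]+px[1]/f)
T=lambda p:(310+p[0]/6-.4,170+p[1]/6-.4); S=lambda p:(295+p[0]/6-.4,145+p[1]/6-.4)
for k,a,b in(("bow end",(343,505),(568,210)),("green",(208,140),(160,98)),("red",(147,143),(120,138)),("tipL",(127,120),(85,152)),("tipR",(214,88),(110,84)),("padL top mid",(205,278),(278,168)),("padR top mid",(278,247),(295,112))):
    X,e=tri(S(b),T(a));pr(k,X,e,"z.045:",onz("top",T(a),.045)[:2],onz("side",S(b),.045)[:2])
E
```

```text
disc L/R/B [array([0.53042735, 0.18272637, 0.003     ]), array([0.49020763, 0.22358484, 0.003     ])]
rim c top [0.5311, 0.2237, 0.09] rim c side [0.5329, 0.2237, 0.09]
brush bristle top centre top [0.5366, 0.2257, 0.076] [0.5358, 0.227, 0.076]
side disc c [0.5319, 0.2249, 0.003]
bow end [0.414, -0.281, 0.047] [0.0003, 0.0003] z.045: [0.4143, -0.2815] [0.4143, -0.2832]
green [0.5789, -0.2338, 0.0516] [0.0001, 0.0001] z.045: [0.5803, -0.2353] [0.5822, -0.2403]
red [0.5799, -0.2064, 0.0482] [0.0008, 0.0008] z.045: [0.5798, -0.2073] [0.5823, -0.2092]
tipL [0.5928, -0.2004, 0.0374] [0.0004, 0.0004] z.045: [0.5908, -0.199] [0.5893, -0.1932]
tipR [0.6066, -0.2413, 0.0387] [0.0007, 0.0007] z.045: [0.6045, -0.2401] [0.6039, -0.2349]
padL top mid [0.5168, -0.2269, 0.0519] [0.0008, 0.0008] z.045: [0.517, -0.2288] [0.5205, -0.2334]
padR top mid [0.5293, -0.2613, 0.051] [0.0002, 0.0002] z.045: [0.53, -0.2629] [0.5322, -0.2673]
```

View pics/hold_top.png

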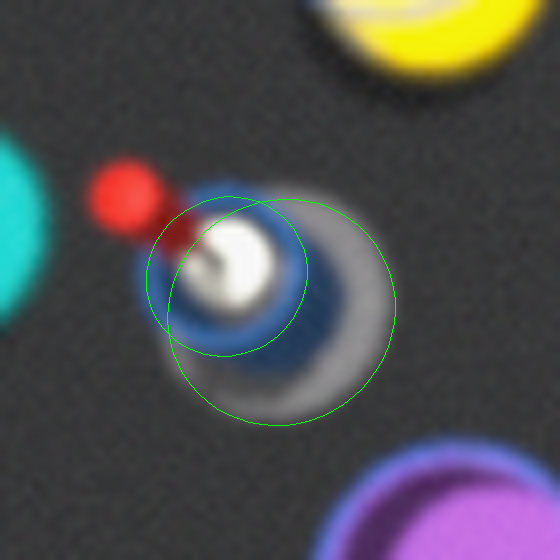

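View pics/hold_side.png

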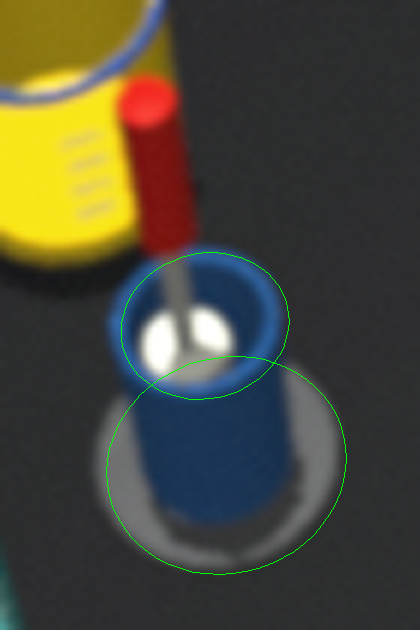

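Candidates for the beaker in the top view:
- Clear beaker (269,177)
- Yellow (196,168)
- Purple (203,253)
- Turquoise (127,204)
- Foil-capped (213,129)

The close crop shows an open, clear beaker with a blue rim at (269,177), so that is the one. Its rim is at (0.619,-0.028) in both views. There is only one brush, with its red cap at (160,204), z=0.205 as expected, and one pair of tweezers (345,220).

```bash
cat >> h.py <<'E'
def ori(yaw):  # jaw direction yaw deg, fingers down
    a=np.radians(yaw);x=np.array([np.cos(a),np.sin(a),0]);y=np.array([0,0,-1.]);return np.c_[x,y,np.cross(x,y)]
E
python3 - <<'E'
from h import *
from scipy.optimize import least_squares
T=lambda p:np.array((310+p[0]/6-.4,170+p[1]/6-.4)); S=lambda p:np.array((295+p[0]/6-.4,145+p[1]/6-.4))
# tweezers points vs origin/yaw, from rays on known-height planes
def on(n,p,z): return onz(n,(T if n=="top" else S)(p),z)[:2]
for n,tl,tr,pl,pr_,bow in(("top",(127,120),(214,88),(205,278),(278,247),(325,440)),("side",(85,152),(110,84),(278,168),(295,112),None)):
    a,b=on(n,tl,.042),on(n,tr,.042);m=(a+b)/2;c,d=on(n,pl,.045),on(n,pr_,.045);p=(c+d)/2
    v=m-p;print(n,"tips",m.round(4),"gap",np.linalg.norm(a-b).round(4),"pads",p.round(4),np.linalg.norm(c-d).round(4),"len",np.linalg.norm(v).round(4),"yaw",np.degrees(np.arctan2(v[1],v[0])).round(1))
# rest corners top view z=.006
for q in((70,155),(240,90),(385,420),(215,490)):print(on("top",q,.006).round(4))
print("q1",ctrl.current_q())
for yaw in(-60,-30,0,23,60,112,-68):
    for P in([.5355,.2265,.152],[.619,-.028,.152],[.527,-.245,.016]):
        q=ctrl.ik(P,ori(yaw));print(yaw,P,None if q is None else np.round(q,0))
E
```

```text
top tips [ 0.5983 -0.2202] gap 0.0434 pads [ 0.5235 -0.2459] 0.0366 len 0.0791 yaw 18.9
side tips [ 0.5982 -0.2169] gap 0.0444 pads [ 0.5264 -0.2503] 0.0359 len 0.0792 yaw 24.9
[ 0.5828 -0.1787]
[ 0.6117 -0.262 ]
[ 0.4534 -0.3158]
[ 0.4241 -0.2346]
q1 [-8.04127510e+01  2.83118102e+01  7.71230222e+01 -2.43253834e-04
  7.46269859e+01 -5.47118131e+00]
-60 [0.5355, 0.2265, 0.152] [17. 29. 88.  0. 64. 77.]
-60 [0.619, -0.028, 0.152] [-8. 31. 82.  0. 67. 52.]
-60 [0.527, -0.245, 0.016] [-31.  39.  94.  -0.  47.  29.]
-30 [0.5355, 0.2265, 0.152] [17. 29. 88. -0. 64. 47.]
-30 [0.619, -0.028, 0.152] [-8. 31. 82. -0. 67. 22.]
-30 [0.527, -0.245, 0.016] [-31.  39.  94.  -0.  47.  -1.]
0 [0.5355, 0.2265, 0.152] [17. 29. 88. -0. 64. 17.]
0 [0.619, -0.028, 0.152] [-8. 31. 82. -0. 67. -8.]
0 [0.527, -0.245, 0.016] [-31.  39.  94.  -0.  47. -31.]
23 [0.5355, 0.2265, 0.152] [17. 29. 88. -0. 64. -6.]
23 [0.619, -0.028, 0.152] [ -8.  31.  82.  -0.  67. -31.]
23 [0.527, -0.245, 0.016] [-31.  39.  94.  -0.  47. -54.]
60 [0.5355, 0.2265, 0.152] [ 17.  29.  88.   0.  64. -43.]
60 [0.619, -0.028, 0.152] [ -8.  31.  82.   0.  67. -68.]
60 [0.527, -0.245, 0.016] [-31.  39.  94.  -0.  47. -91.]
112 [0.5355, 0.2265, 0.152] [ 17.  29.  88.  -0.  64. -95.]
112 [0.619, -0.028, 0.152] [  -8.   31.   82.   -0.   67. -120.]
112 [0.527, -0.245, 0.016] [ -31.   39.   94.   -0.   47. -143.]
-68 [0.5355, 0.2265, 0.152] [17. 29. 88. -0. 64. 85.]
-68 [0.619, -0.028, 0.152] [-8. 31. 82. -0. 67. 60.]
-68 [0.527, -0.245, 0.016] [-31.  39.  94.  -0.  47.  37.]
```

```bash
python3 - <<'E'
from h import *
R=ori(-30)
ctrl.goto([.5355,.2265,.26],R)
ctrl.move_l([.5355,.2265,.152],vel=.2)
ctrl.command_gripper(0.0)
print(ctrl.current_t(),ctrl.current_grip_width()*91,ctrl.current_contact_force(),ctrl.current_tool_pos())
ctrl.move_l([.5355,.2265,.29],vel=.2)
for n in("top","side"):
    im=ctrl.read_camera(n);cv2.imwrite(f"pics/{n}1.png",im)
print(ctrl.current_t(),ctrl.current_grip_width()*91,ctrl.current_contact_force())
E
```

```text
5.0833 17.549739948152784 [-0.46301583  0.3201452  -0.86190796] [0.53546602 0.22650092 0.1519454 ]
6.025 17.53124740469504 [-0.06905011  0.19751273 -0.27062208]
```

View pics/side1.png

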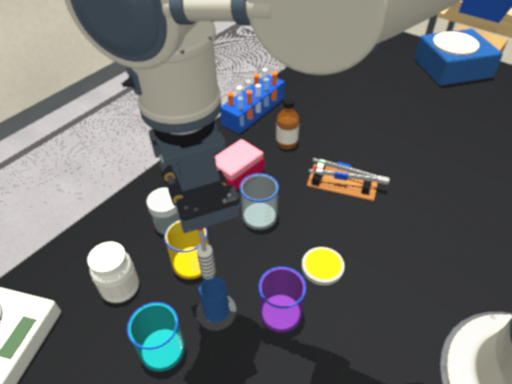

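View pics/top1.png

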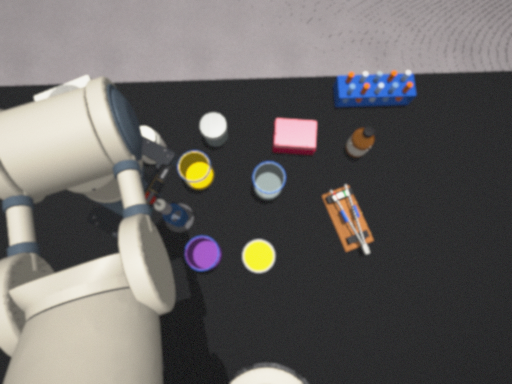

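The brush is gripped at 17.5 mm and hangs upright, with its head at side (206,262). Next is brushing the beaker.

```bash
python3 - <<'E'
from h import *
B=[.619,-.0285]
print("proj tip",project("side",[.5355,.2265,.144]))
ctrl.goto(B+[.29],ori(-30))
c=ctrl.move_l(B+[.158],vel=.15,contact_N=6);print("down",c,ctrl.current_tool_pos())
ctrl.sleep(.3)
im=ctrl.read_camera("side");cv2.imwrite("pics/side2.png",cv2.resize(im[100:300,150:350],None,fx=3,fy=3))
im=ctrl.read_camera("top");cv2.imwrite("pics/top2.png",im)
print(ctrl.current_t(),ctrl.current_contact_force())
E
```

```text
proj tip [207.93565796 272.15721052]
down False [ 0.61955045 -0.02831551  0.15890814]
8.5 [-0.74354145  0.33388095 -0.84041877]
```

View pics/side2.png

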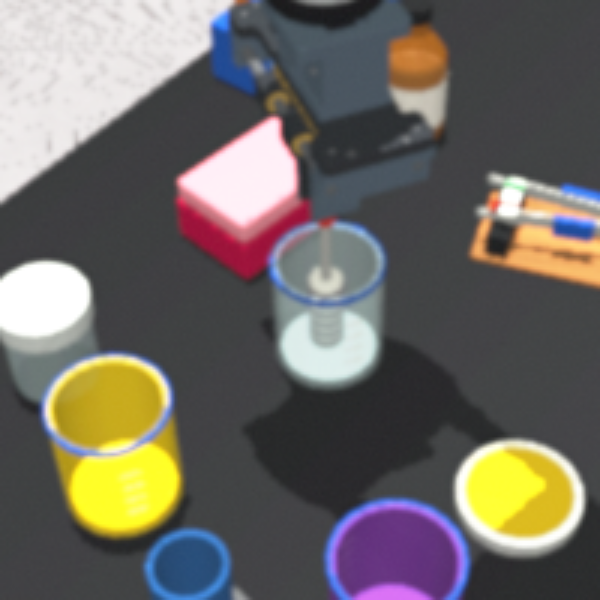

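Brush is inside the beaker, centred, with its lower end near the floor (crop 326,340). I'll touch the floor gently to be certain, then do the up and down strokes and return it.

```bash
python3 - <<'E'
from h import *
B=[.619,-.0285]
c=ctrl.move_l(B+[.149],vel=.03,contact_N=4);print("touch",c,ctrl.current_tool_pos()[2],ctrl.current_contact_force())
z=ctrl.current_tool_pos()[2]
ctrl.move_l(B+[z+.003],vel=.05);ctrl.sleep(.15)
ctrl.move_l(B+[z+.085],vel=.15);ctrl.sleep(.25)
ctrl.move_l(B+[z+.003],vel=.15);ctrl.sleep(.25)
print(ctrl.current_tool_pos(),ctrl.current_t())
ctrl.move_l(B+[.29],vel=.2)
im=ctrl.read_camera("side");cv2.imwrite("pics/side3.png",cv2.resize(im[60:300,150:350],None,fx=2.5,fy=2.5))
ctrl.goto([.534,.2255,.29],ori(-30))
print(ctrl.current_t(),ctrl.current_contact_force())
E
```

```text
touch True 0.15037456295145527 [0.40622568 0.2413399  4.11731701]
[ 0.61922877 -0.0285079   0.15390644] 11.1083
13.0333 [ 0.22790035  0.60861046 -0.90867953]
```

View pics/side3.png

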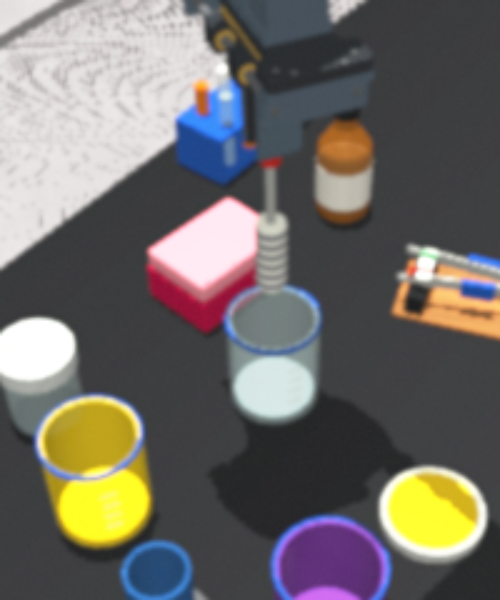

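The floor touch was at TCP 0.150 (0.151 expected), the brush is out of the beaker, and the beaker is where it was. Now the brush goes back in the holder.

```bash
python3 - <<'E'
from h import *
H=[.534,.2255]
c=ctrl.move_l(H+[.156],vel=.15,contact_N=8);print(c,ctrl.current_tool_pos())
if not c:
    c=ctrl.move_l(H+[.149],vel=.03,contact_N=3);print("touch",c,ctrl.current_tool_pos(),ctrl.current_contact_force())
    ctrl.command_gripper(0.7)
    ctrl.move_l(H+[.27],vel=.25)
    ctrl.goto([.5245,-.247,.2],ori(20-90))
for n in("top","side"):
    im=ctrl.read_camera(n);cv2.imwrite(f"pics/{n}4.png",im);np.save(f"pics/{n}4.npy",im)
print(ctrl.current_t(),ctrl.current_q())
E
```

```text
False [0.53460168 0.2254544  0.15674982]
touch True [0.53481243 0.22574235 0.15079817] [-0.19707031  0.44927586  4.29418456]
17.6417 [-3.10250863e+01  2.54183917e+01  8.46817434e+01  7.92917436e-03
  6.98852602e+01  3.88854453e+01]
```

View pics/side4.png

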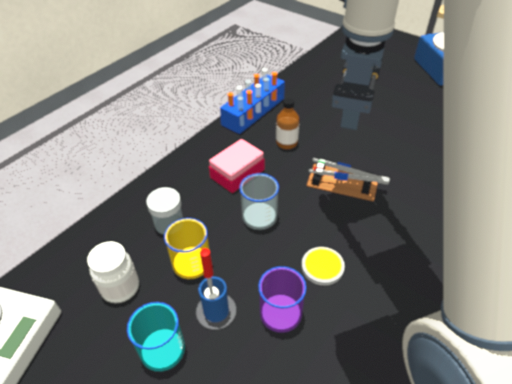

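View pics/top4.png

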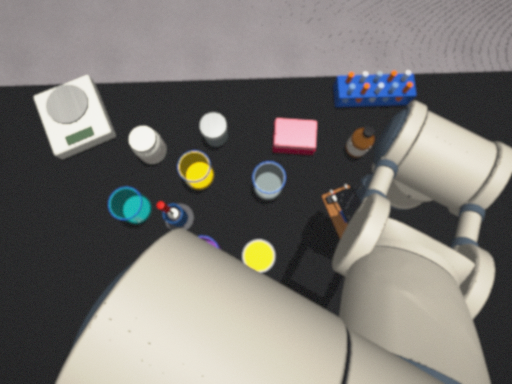

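The brush stands upright in its holder (side 207,262). Checking the gripper's line-up over the tweezers before descending.

```bash
python3 - <<'E'
from h import *
print(project("side",[.5245,-.247,.2]),project("side",[.5245,-.247,.05]))
ctrl.command_gripper(0.85)
ctrl.move_l([.5245,-.247,.075],vel=.2)
for n,r,f in(("side",(270,90,410,220),5),("top",(290,150,400,280),4)):
    im=ctrl.read_camera(n);cv2.imwrite(f"pics/{n}5.png",cv2.resize(im[r[1]:r[3],r[0]:r[2]],None,fx=f,fy=f,interpolation=cv2.INTER_CUBIC))
print(ctrl.current_t(),ctrl.current_tool_pos())
E
```

```text
[351.42153987 118.60078615] [342.597163   167.46138945]
18.9417 [ 0.52529048 -0.24744742  0.07633176]
```

View pics/side5.png

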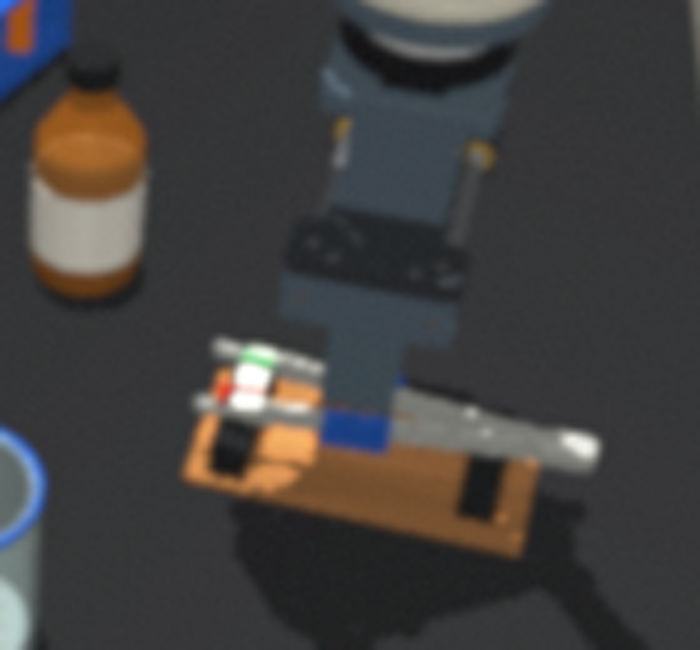

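View pics/top5.png

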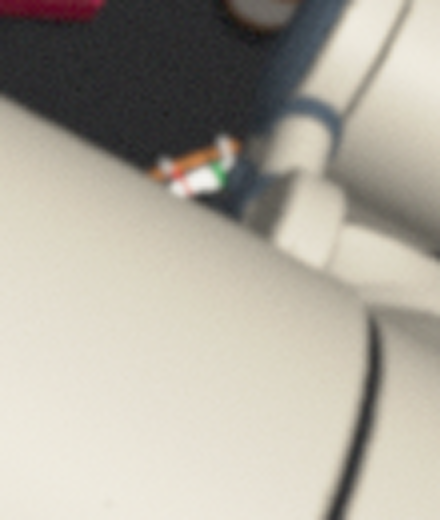

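The finger lines up with the blue pad (crop 360,430 after projecting the descent). Descending and starting the squeeze at 29 mm.

```bash
python3 - <<'E'
from h import *
P=[.5245,-.247]
c=ctrl.move_l(P+[.0175],vel=.1,contact_N=8);print(c,ctrl.current_tool_pos())
if not c:
    for w in(40,34,29):
        ctrl.command_gripper(w/91);print(w,ctrl.current_grip_width()*91,np.round(ctrl.current_contact_force(),2))
    for n,r,f in(("side",(270,90,410,220),5),("top",(290,150,400,280),4)):
        im=ctrl.read_camera(n);cv2.imwrite(f"pics/{n}6.png",cv2.resize(im[r[1]:r[3],r[0]:r[2]],None,fx=f,fy=f,interpolation=cv2.INTER_CUBIC))
print(ctrl.current_t(),ctrl.current_tool_pos())
E
```

```text
False [ 0.52476015 -0.24715235  0.0179232 ]
40 39.92258674847389 [ 0.07 -0.72  3.26]
34 34.029634198373806 [ 1.05 -0.11  4.7 ]
29 29.160747046173114 [0.95 0.4  5.14]
21.125 [ 0.52465656 -0.24707662  0.017629  ]
```

View pics/side6.png

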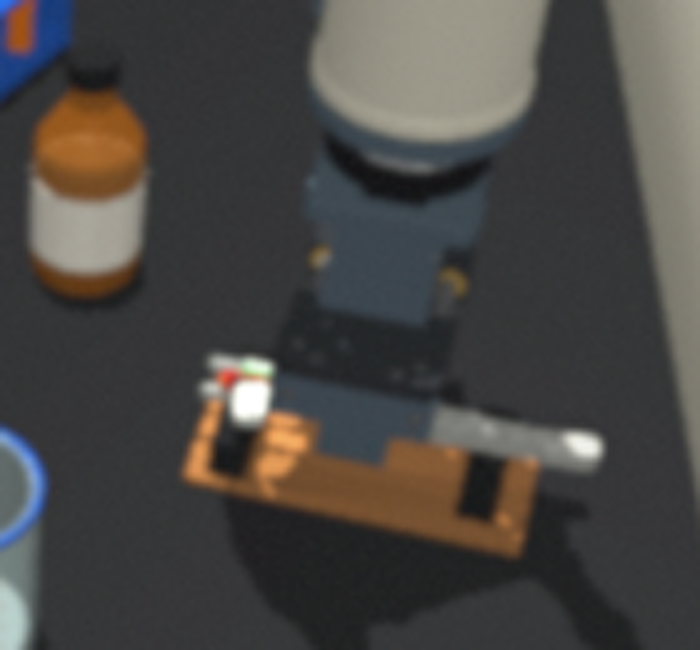

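View pics/top6.png

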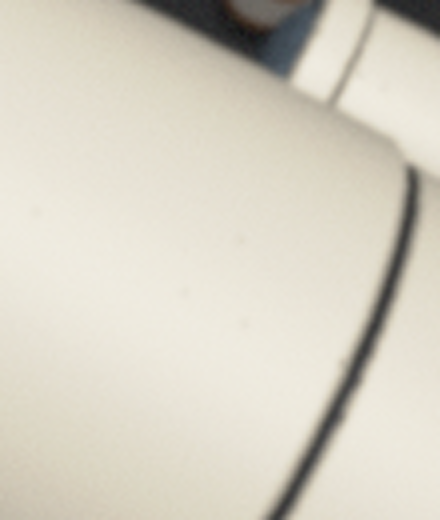

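The tweezers are squeezed to 29 mm, with red (229,378) close to green (258,367). Lifting and carrying them so the tips face the side camera.

```bash
python3 - <<'E'
from h import *
ctrl.move_l([.5245,-.247,.22],vel=.15)
print(ctrl.current_grip_width()*91,np.round(ctrl.current_contact_force(),2))
ctrl.goto([.619,-.1085,.2],ori(0))
for n,r,f in(("side",(210,60,350,200),5),("top",(200,120,330,250),4)):
    im=ctrl.read_camera(n);np.save(f"pics/{n}7.npy",im);cv2.imwrite(f"pics/{n}7f.png",im);cv2.imwrite(f"pics/{n}7.png",cv2.resize(im[r[1]:r[3],r[0]:r[2]],None,fx=f,fy=f,interpolation=cv2.INTER_CUBIC))
print(ctrl.current_t(),ctrl.current_tool_pos(),ctrl.current_grip_width()*91)
E
```

```text
28.88274687326875 [-0.16  0.27 -1.05]
23.6583 [ 0.61863931 -0.10943295  0.20003958] 29.152113207127965
```

View pics/side7.png

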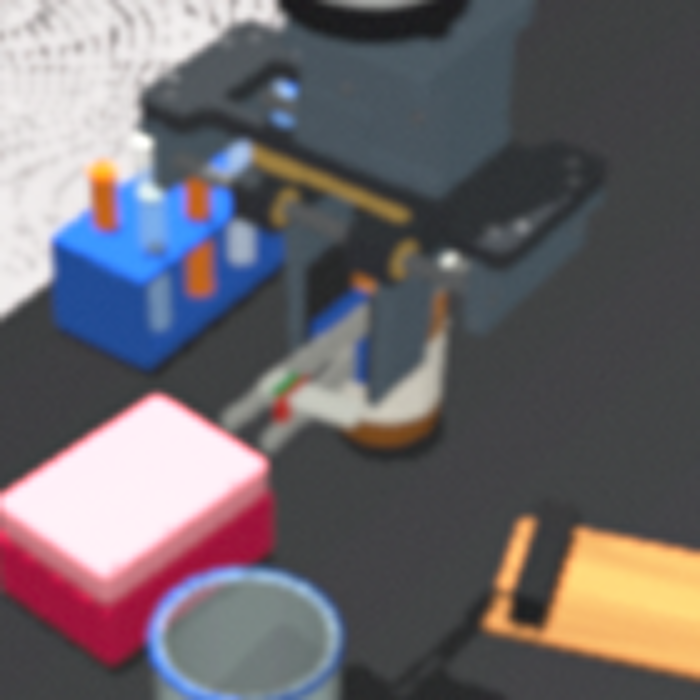

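View pics/top7f.png

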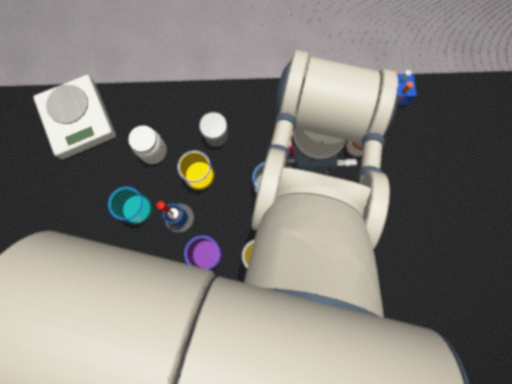

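Top view is blocked by the arm. In the side crop the red pointer (282,405) is near the green mark (286,384). I'll carry the tweezers closer to the side camera to read the gauge properly.

```bash
python3 - <<'E'
from h import *
P=[.43,.16,.42];R=ori(30)
print(ctrl.ik(P,R))
t0=ctrl.current_t();ctrl.goto(P,R)
im=ctrl.read_camera("side");np.save("pics/side8.npy",im);cv2.imwrite("pics/side8f.png",im)
im=ctrl.read_camera("top");cv2.imwrite("pics/top8f.png",im)
print(t0,ctrl.current_t(),ctrl.current_tool_pos(),ctrl.current_grip_width()*91,project("side",[.39,.23,.44]))
E
```

```text
[ 1.29458780e+01  5.81004669e+00  7.82769125e+01 -2.54444375e-14
  9.59130408e+01 -1.70541220e+01]
23.6583 25.225 [0.43047274 0.159433   0.41917505] 28.807174441689217 [276.92901621 195.22521499]
```

View pics/side8f.png

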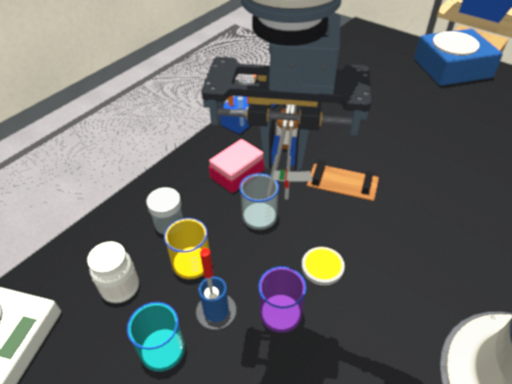

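View pics/top8f.png

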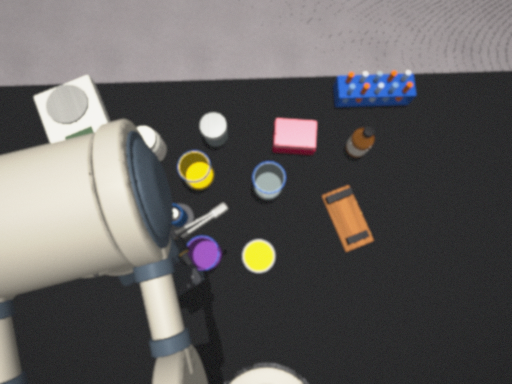

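```bash
python3 - <<'E'
from h import *
im=np.load("pics/side8.npy")
c=im[155:215,255:325];cv2.imwrite("pics/side8z.png",cv2.resize(c,None,fx=10,fy=10,interpolation=cv2.INTER_CUBIC))
for k,lo,hi in(("red",[0,90,90],[8,255,255]),("green",[50,60,80],[85,255,255])):print(k,blobs(im,lo,hi,(265,150,325,215),2)[0])
E
```

```text
red [([286.12, 180.57], 49, [284, 169, 5, 19])]
green [([281.5, 174.22], 46, [279, 169, 6, 11])]
```

View pics/side8z.png

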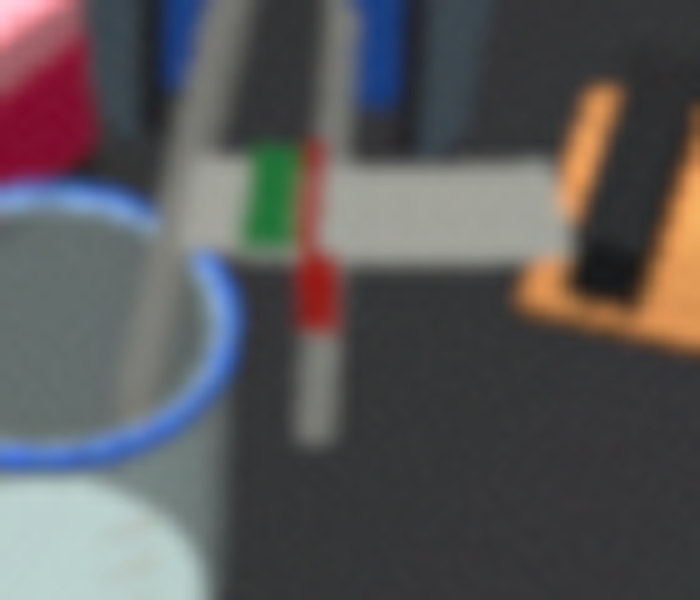

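The gauge reads clearly: the pointer line is at crop x≈312 and the green centre at x≈272, so about 5 mm of travel remains, or about 3.3 mm at the pads.

```bash
python3 - <<'E'
from h import *
ctrl.command_gripper(25.7/91);ctrl.sleep(.2)
im=ctrl.read_camera("side");np.save("pics/side9.npy",im)
print(ctrl.current_t(),ctrl.current_grip_width()*91)
c=im[155:215,255:325];cv2.imwrite("pics/side9z.png",cv2.resize(c,None,fx=10,fy=10,interpolation=cv2.INTER_CUBIC))
E
```

```text
25.7583 25.74216231890797
```

View pics/side9z.png

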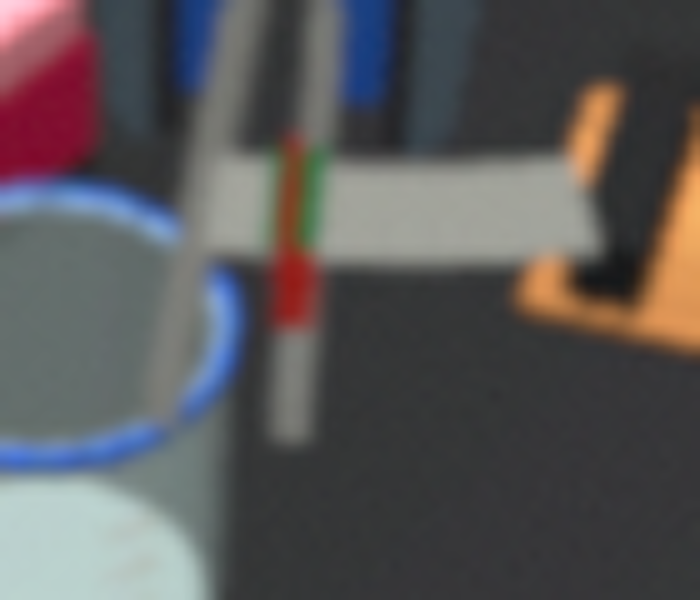

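The pointer line (x≈291) now lies on the green mark (268–327, centre ≈297), less than 1 mm off. Next, locate the tips relative to the TCP.

```bash
python3 - <<'E'
from h import *
p=ctrl.current_tool_pos();R=ori(30)
jx=R[:,0][:2];fw=np.array([-jx[1],jx[0]])
t=[]
for q in((163,412),(292,436)):
    X=onz("side",(255+q[0]/10-.45,155+q[1]/10-.45),p[2]+.0175+.003);d=X[:2]-p[:2];print(X.round(4),"fwd",d@fw,"side",d@jx)
# bow end in top view: level check
X=onz("top",(227,208),p[2]+.0245);d=X[:2]-p[:2];print("bow",X.round(4),d@fw,d@jx)
E
```

```text
[0.3947 0.2352 0.4405] fwd 0.08276449823329825 side 0.007057161079941774
[0.381  0.2294 0.4405] fwd 0.0845980663460923 side -0.007759826526386706
bow [0.4839 0.0559 0.4445] -0.1171018206713618 -0.005396939373372365
```

```bash
python3 - <<'E'
from h import *
ctrl.goto([.619,-.1095,.22],ori(0))
ctrl.move_l([.619,-.1095,.135],vel=.06)
ctrl.sleep(.5)
p=ctrl.current_tool_pos()
for n,r,f in(("side",(210,100,350,240),5),("top",(200,120,330,250),4)):
    im=ctrl.read_camera(n);np.save(f"pics/{n}10.npy",im);cv2.imwrite(f"pics/{n}10.png",cv2.resize(im[r[1]:r[3],r[0]:r[2]],None,fx=f,fy=f,interpolation=cv2.INTER_CUBIC))
im=np.load("pics/side10.npy");cv2.imwrite("pics/side10f.png",im)
print(ctrl.current_t(),p,ctrl.current_grip_width()*91,ctrl.current_contact_force())
for a in(-.007,.007):print("pred tip",(project("side",[p[0]+a,p[1]+.082,p[2]+.0175])-[210,100])*5)
E
```

```text
29.3583 [ 0.61902158 -0.10951984  0.13501396] 26.01157285404169 [ 0.60536213  0.77006205 -1.10126599]
pred tip [254.89227417 357.59805199]
pred tip [229.1023174  343.97601677]
```

View pics/side10.png

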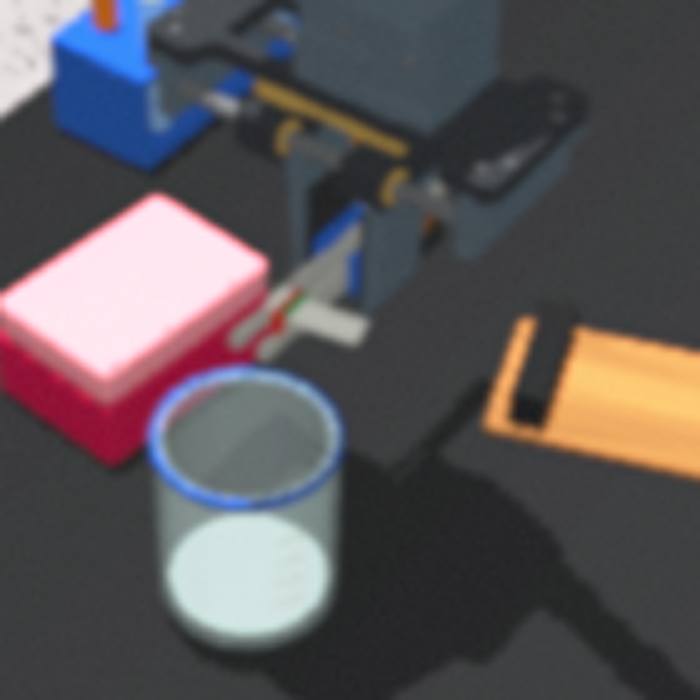

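View pics/top10.png

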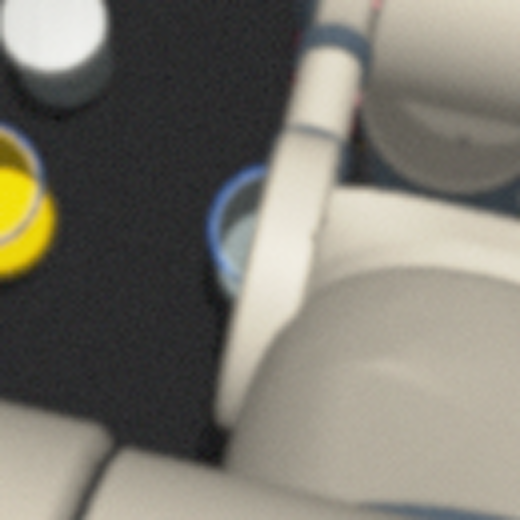

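View pics/side10f.png

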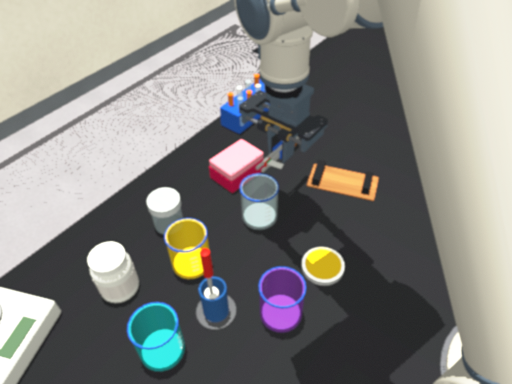

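The tips appear at (263,352) and (236,342), within 2 px of the prediction for level tweezers centred about 50 mm over the rim. The brush is standing, and the beaker and bystanders have not moved. One zoom on the gauge before handing in.

```bash
python3 - <<'E'
from h import *
a=ctrl.read_camera("side").astype(float)
for _ in range(5):a+=ctrl.read_camera("side")
im=(a/6).astype(np.uint8)
c=im[145:180,245:295];cv2.imwrite("pics/side11z.png",cv2.resize(c,None,fx=14,fy=14,interpolation=cv2.INTER_CUBIC))
print(ctrl.current_t(),ctrl.current_grip_width()*91,np.abs(ctrl.current_dq()).max(),np.round(ctrl.current_contact_force(),2),ctrl.current_tool_pos())
E
```

```text
29.6583 26.141462545714262 0.07678222014745509 [-0.09 -0.3  -1.46] [ 0.61900918 -0.10951339  0.13501995]
```

View pics/side11z.png

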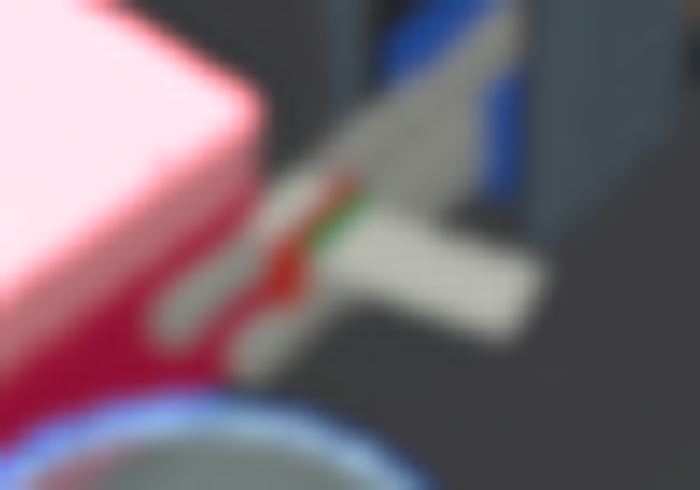

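Seen obliquely, the pointer sits over the left part of the green mark, which may be parallax. I'll turn the tweezers about the beaker axis so they face the camera squarely, and read the gauge in the final pose.

```bash
python3 - <<'E'
from h import *
ctrl.move_l([.619+.0493,-.0285-.063,.14],vel=.08,ori=ori(38));ctrl.sleep(.4)
a=ctrl.read_camera("side").astype(float)
for _ in range(3):a+=ctrl.read_camera("side")
im=(a/4).astype(np.uint8);cv2.imwrite("pics/side12f.png",im)
p=ctrl.current_tool_pos()
c=im[140:180,240:290];cv2.imwrite("pics/side12z.png",cv2.resize(c,None,fx=14,fy=14,interpolation=cv2.INTER_CUBIC))
f=np.array([np.cos(np.radians(128)),np.sin(np.radians(128))]);j=np.array([-f[1],f[0]])
for a in(-.007,.007):
    t=p[:2]+.081*f+a*j;print("pred tip",t,(project("side",[*t,p[2]+.0175])-[240,140])*14)
print(ctrl.current_t(),p,ctrl.current_grip_width()*91)
E
```

```text
pred tip [ 0.62391291 -0.0233634 ] [215.20874605 400.13627396]
pred tip [ 0.61288076 -0.03198266] [306.89883623 399.28469926]
31.075 [ 0.66826541 -0.0915019   0.13997392] 25.52766342992017
```

View pics/side12z.png

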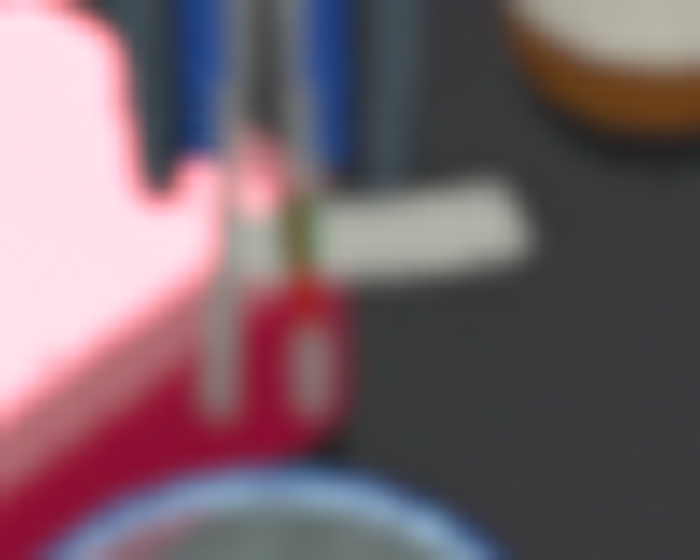

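View pics/side12f.png

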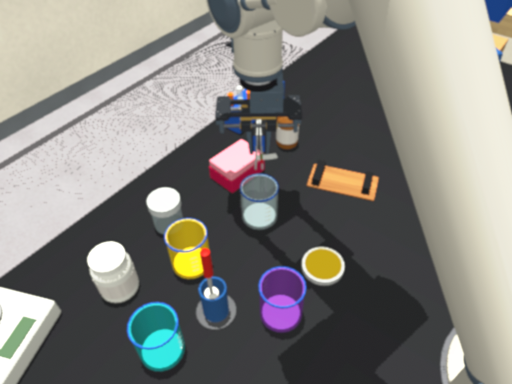

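Seen square on, the red line (x≈300) runs down the green mark (288–322), well under 1 mm from its middle. The tips, at (218,412) and (317,410), are within 1 px of the level, centred prediction. The brush is upright in its holder, and the beaker and bystanders are in place. Handing in.

```bash
python3 - <<'E'
from h import *
ctrl.sleep(.3)
print(ctrl.current_t(),ctrl.current_grip_width()*91,ctrl.sign_off())
E
```

```text
the job is handed in; nothing more can be done
31.375 25.61567080031676 None
```

I ran the brush to the bottom of the beaker, up past half height and down to the bottom again, then stood it back in its blue holder. I then gripped the tweezers by their blue pads, set the gap to the green mark, and handed in at about 31 s while holding them over the beaker's mouth. `sign_off` gives no verdict, so what follows rests on my own checks.

**Last checks before handing in:**
- **Pointer:** less than 1 mm from the middle of the green mark, seen square on. An earlier oblique view looked off to one side. I put that down to parallax and turned the tweezers to face the camera before reading it again.
- **Tips:** about 55 mm above the rim and within about 10 mm of the mouth's centre, touching nothing in view. They lay within 1 px of where level tweezers should appear.
- **Brush, beaker and bystanders:** the brush was upright in its holder and let go. The beaker and bystanders looked unmoved.

**Limits of these checks:**
- **Tilt:** I did not measure the tweezers' tilt directly. The tip positions in the side view match level tweezers, but the top camera was blocked by the arm. An earlier estimate of their length end to end came out about 10 mm longer than the stated 190 mm.
- **Grip width:** readings varied between 25.5 and 26.1 mm after the gap was set, which is about 1 mm at the pointer.

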